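# Clamp the glass blow mould shut with its draw latch

## Task

Clamp the two-part glass mould shut with the draw latch on its top: swing the lever fully open, press the wire loop down over the keeper's nose until its bar snaps in under it, then swing the lever back and press it flat past centre so that the halves are drawn together and stay clamped by themselves. Feel your way and never bear on the latch or mould with more than about 30 N; do not disturb the tools and the glass lying around, and take the hand away at the end.

Things in the scene. Friction and masses are not known exactly. Their poses are not given: they have to be found in the camera images.
- mould: Two-part aluminium blow mould on a fixed steel bed plate. Origin on the bench below the latch's middle line. x: draw direction, from the latch (fixed half) to the keeper (sliding half); y: along the lever's hinge; z up. Tops of both halves 80 mm above the bench. Fixed half x -106 to +4 mm; halves y -170 to +40 mm, cavity at y = -105, latch at y = 0. Includes all it carries
- lever_pivot (a point): Middle of the lever's hinge axis: x -15, y 0, z 92 mm in the mould's frame (12 mm above the halves' tops). The loop's pins sit on the lever 24 mm from this axis; with the lever fully open they are 24 mm above it and 2 mm to its -x side
- lever (a joint): Lever angle, rad: 0 flat (closed, pointing to the mould's -x), 1.57 upright, 1.80 open stop, leaning a little to the keeper. It stays where left (0.06 N m). Hooked up it takes up to about 0.7 N m to close (some 13 N at 52 mm from the hinge), most from 1.4 to 0.6 rad; below about 0.25 rad it is past centre and pulls itself flat onto its stop
- lever_end (a point): On the lever's upper face (upper when flat), 70 mm from the hinge axis, mid-width. The lever is a steel plate 26 mm wide, 4 mm thick, from 4 to 70 mm from the axis, plus a short curled tip to 82 mm; flat, its underside is 3 mm and its top 7 mm above the axis. Push it by either face
- loop (a joint): Loop angle relative to the lever, rad. Its slope above the mould's +x is (loop - lever): with the lever fully open 0.15 to 0.5 before hooking, about -0.1 to -0.3 when the bar meets the nose, -0.25 to -0.43 hooked. It stays where left (0.045 N m, damped). Two 5 mm wires 38 mm apart, 72 mm from pins to bar, straddle the lever
- loop_bar (a point): Middle of the loop's end bar, 5 mm round, 38 mm long, along the mould's y. Lever at its open stop, the bar comes down 0.8 to 4.5 mm short of clearing the nose: pressed over it (2 to 15 N on the tab) it pushes the sliding half in some mm, then snaps under (the force drops) and lands on the shelf (it rises steeply). Lever not fully open, it lands on top of the hook
- loop_tab (a point): Middle of the upper face of the loop's finger tab, a plate 24 x 20 x 3 mm that sticks out beyond the bar (its middle 12 mm past the bar's), there to be pressed down. Hooked, it lies about level, 78 mm from the lever's hinge axis in the mould's x, within 8 mm of that axis's height
- keeper_mark (a point): Nominal foot of the keeper's throat, on the sliding half's top; axes as the mould's. A steel hook 18 mm wide, open to +x; shims and a screw set it up to 6 mm higher or lower and 2 mm off in x, unmeasured. Nominal: post 6 mm to -x; nose 7 mm to +x, underside 16 mm up, sloping from 18.5 (tip) to 30 mm; shelf 9.5 mm up, to x +16. Hooked and home, the bar rests on the shelf under the nose
- gap (a joint): Opening of the sliding half, m: 0 = touching. Springs (4 N plus 2 N per mm of closing) hold it at its stop, 0.0177, until the latch draws it in; clamped it reads about 0.0005 to 0.005
- paddle: Wooden paddle lying on the bench, bystander, blade 100 x 75 x 16 mm, 240 mm long
- tumbler: Amber glass tumbler standing on the bench, bystander, 72 mm wide, 100 mm high
- jacks: Dark steel jacks (tongs) lying on the bench, bystander, about 200 x 55 x 12 mm

How it is judged:
By the outcome, as a careful person would: the job done as asked, in the order asked, and still so for the second after the job is handed in, with the robot touching nothing.
It also fails if it takes over 69 s, if anything falls off the work surface, if the arm or the gripper's body presses on something with over 40 N, if the wrist force passes 120 N, or if a joint passes its speed limit or range.

## Robot

A 6-joint arm with a two-finger parallel gripper is mounted at the origin on the work surface. World frame = base frame: x ahead of the robot, y to its left, z up, the work surface at z = 0. Lengths are in m, angles in rad, forces in N, time in s.
With the tool pointing down it reaches from about 0.275 to 0.75 m from the base axis. Payload 10.2 kg.
Tool frame: the origin (TCP) lies midway between the tips of the shut fingers; the grasp point (between the pads) lies 19 mm behind it (env.hold_point_z is the distance from the TCP to the grasp point, in m); x points along the fingers, z is the direction in which the jaws open and shut, and the axes are right-handed (so a half turn about x gives the same grasp; the last joint's range is limited). The gripper opens to 85 mm and grips with 20 to 120 N. Pads are 22 mm wide; open, the fingers measure 114 mm over their backs; the gripper's body (76 mm by 85 mm) begins 54 mm behind the grasp point. The pads swing forward as they close: fully open they stand 13 mm farther back than shut.
Start: joints at [0.966, 0.313, 1.498, -0, 1.331, -0.223], TCP at [0.196, 0.487, 0.231] pointing down, gripper open.
Joint ranges: [-2.94, 2.94], [-0.97, 2.17], [0.19, 2.56], [-1.23, 4.37], [0.02, 3.11], [-2.88, 2.88]. Speed limits (rad/s): [2.39, 2.39, 3.01, 3.14, 3.14, 3.14].

## Interface

Orientations are given as a unit quaternion [x, y, z, w].
In Python, from bench import env, kinematics, monitor, eyes, job gives the robot as it stands. The module is installed in compiled form; this text tells all that it offers. Calls block until the motion is done:
- env.reach(position, orientation): joint-space move of the TCP to a pose.
- env.movel(position, velocity=0.15, frame=None, guard=None): straight line of the TCP; frame=None keeps the orientation; velocity is the mean speed in m/s. With guard (N) it stops when the force on the tool has changed by that much, and returns True; else False.
- env.set_joints(angles): joint-space move.
- env.release() and env.close_gripper(effort=None): open the fingers fully, or close them until they stop; effort is the grip in N (None keeps the last).
- env.hold(seconds).
- kinematics.ik(position, orientation): joint angles nearest the present ones, or None.
- monitor.sense(): the state.
- eyes.grab_frame(name): name is "scene" or "top" or "wrist"; returns a dict with "frame" (480x640x3 uint8, red, green, blue), "mtx" (3x3 intrinsics, pixels), "k1" (the pictures are not rectified: a ray, as slopes to the right and down, at radius r is drawn at 1 + k1 r^2 times it, then the intrinsics apply), "view" (4x4, takes a point from world to camera coordinates). Camera axes: x right, y down, z forward; pixel columns grow to the right and rows downward; lengths in m; the calibration is good to about 2 mm. A picture is of the moment at which its call begins. There is no depth.
A pose or a line that the arm cannot do raises env.MotionError and nothing moves.
- job.hand_in(): hands the job in, once; it reports no verdict.
The state is a dict: "clock": time; "joints": joint angles; "qvel": joint speeds; "joint_efforts": joint torques, N m; "position": TCP position; "ee_rot": TCP orientation; "contact_force": force on the tool from outside, world axes, zero at the start; "ft_torque": the same for the moment, N m; "finger_gap": opening from 0.0 (shut) to 1.0 (fully open).
Only numpy, scipy, OpenCV 4.12 (cv2) and the standard library are available. Lean on these libraries where they do the work, as an engineer would, in place of code of your own. Each camera call takes 0.05 s, during which the arm holds its last target. There are 200 camera calls.

## Working session

There is one attempt and no reset: what is moved stays moved. The work goes in short steps, each a Python script; the robot and the scene stay as the last script left them, time stands still between calls to the robot, and variables do not carry over. Pictures are saved under pics/ and viewed, about 8 in all and at most 12, crops included, and the job is handed in when it is done.

```bash
mkdir -p pics; cat > h.py <<'E'
from bench import env, kinematics, monitor, eyes, job
import numpy as np, cv2
from scipy.spatial.transform import Rotation as R
def save(cam,name):
    d=eyes.grab_frame(cam); cv2.imwrite(f'pics/{name}.png',d['frame'][:,:,::-1]); np.savez(f'pics/{name}.npz',**{k:d[k] for k in('mtx','k1','view','frame')}); return d
def ray(d,uv):
    K=d['mtx'];k1=float(d['k1']);p=np.array([(uv[0]-K[0,2])/K[0,0],(uv[1]-K[1,2])/K[1,1]]);q=p.copy()
    for _ in range(30): q=p/(1+k1*(q@q))
    V=d['view'];Rm=V[:3,:3];return -Rm.T@V[:3,3],Rm.T@np.array([q[0],q[1],1.])
def atz(d,uv,z):
    o,r=ray(d,uv);return o+r*(z-o[2])/r[2]
def proj(d,P):
    V=d['view'];c=V[:3,:3]@np.asarray(P)+V[:3,3];q=c[:2]/c[2];q=q*(1+float(d['k1'])*(q@q));K=d['mtx'];return np.array([K[0,0]*q[0]+K[0,2],K[1,1]*q[1]+K[1,2]])
E
python3 - <<'E'
from h import *
for c in('scene','top','wrist'):
    d=save(c,c+'0'); o,r=ray(d,(320,240)); print(c,o,r,d['mtx'][0,0],d['k1'])
print(monitor.sense())
E
```

```text
scene [1.08758549 0.59844327 1.04503806] [-0.42366333 -0.45065771 -0.78579538] 602.7956904537178 0.03483891299772261
top [0.46203724 0.07487385 1.01534301] [ 0.09444934 -0.01662397 -0.99541272] 437.225401804317 -0.10117998157918294
wrist [0.13512332 0.51173781 0.37297092] [ 0.22515355 -0.10842976 -0.96846504] 426.32583499798574 0.025301166681898905
{'clock': 0.15, 'joints': array([ 9.65576831e-01,  3.13294453e-01,  1.49825384e+00,  3.00441224e-05,
        1.33101693e+00, -2.23407513e-01]), 'qvel': array([ 0.00185453, -0.00240559, -0.00151156, -0.00123895,  0.00107214,
       -0.00016087]), 'joint_efforts': array([ 2.45628878e-03, -4.12361598e+01, -2.59799588e+01, -1.00120176e-04,
        3.14835350e-03,  5.41551606e-05]), 'position': array([0.19551063, 0.48702794, 0.23088366]), 'ee_rot': array([-0.39615505,  0.58611615,  0.39592489,  0.58546777]), 'contact_force': array([ 0.30590942, -0.0089805 ,  0.80474886]), 'ft_torque': array([-0.01720929, -0.0375258 ,  0.07545191]), 'finger_gap': 1.0048581673507035}
```

View pics/top0.png

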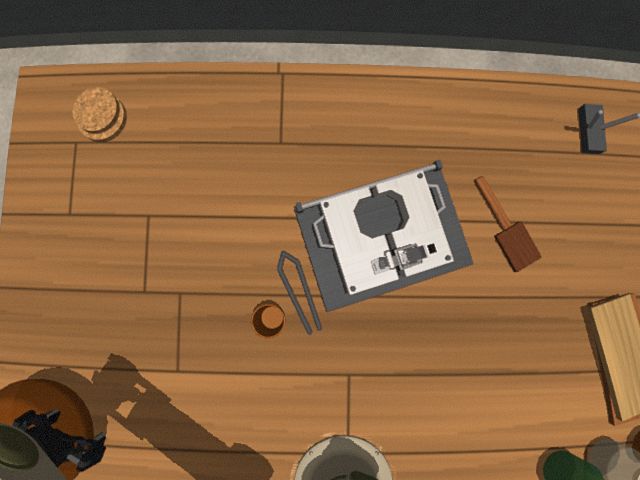

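View pics/scene0.png

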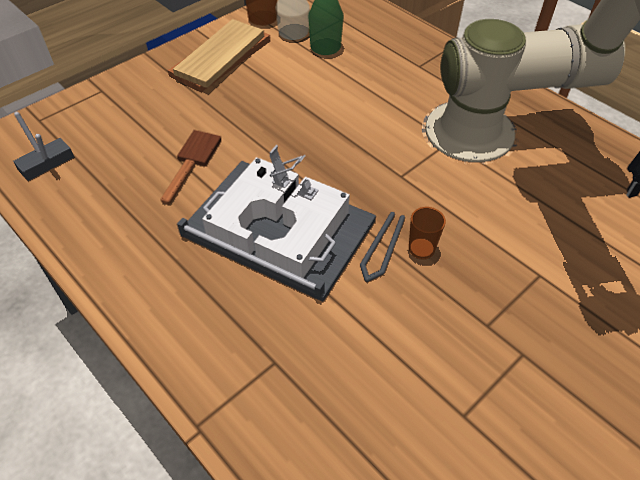

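The top view shows the mould around (385,240), with the latch near (405,258). The lever is on the right and the keeper on the left at (380,265). The jacks are at (300,290), the tumbler at (268,320) and the paddle at (515,240). Next I'll enlarge both views around the latch.

```bash
python3 - <<'E'
import cv2,numpy as np
a=cv2.imread('pics/top0.png')[150:320,290:480];b=cv2.imread('pics/scene0.png')[140:310,170:390]
a=cv2.resize(a,(570,510),interpolation=cv2.INTER_CUBIC)
cv2.imwrite('pics/cropA.png',cv2.resize(cv2.imread('pics/top0.png')[150:320,290:480],None,fx=4.2,fy=3.5,interpolation=2)[:595,:798])
b=cv2.imread('pics/scene0.png')[140:240,230:363];cv2.imwrite('pics/cropB.png',cv2.resize(b,None,fx=6,fy=6,interpolation=2))
E
```

```text
(no output)
```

View pics/cropA.png

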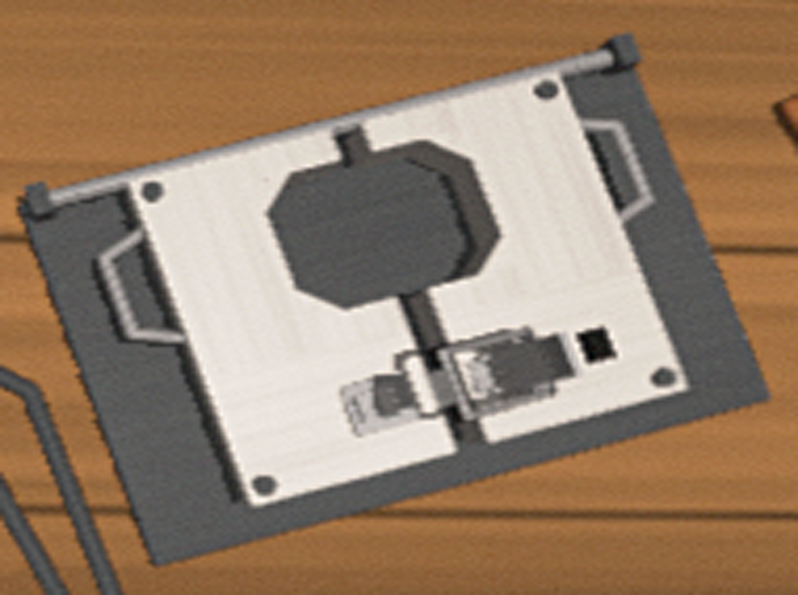

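View pics/cropB.png

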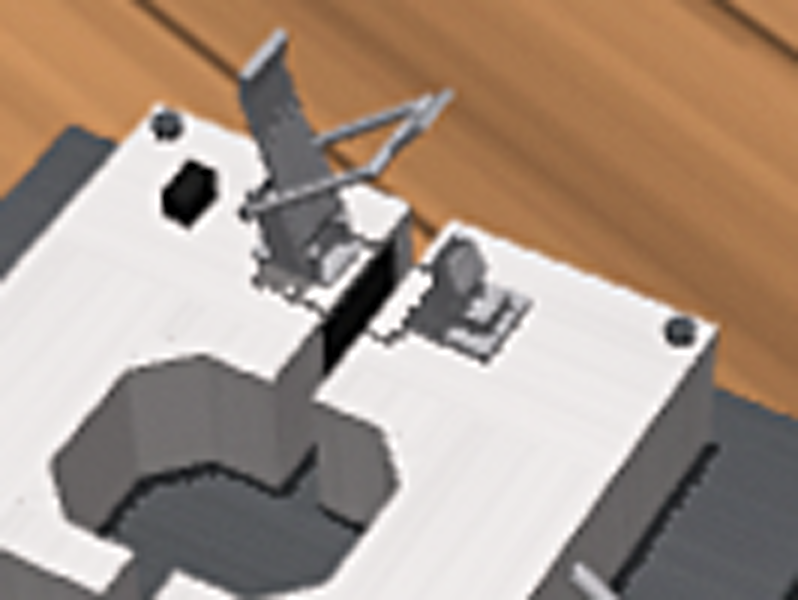

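The crops show the lever leaning at about 1.2 rad with the loop slanting up from it. The keeper hook stands on the sliding half. Now I'll fit the mould frame from the top-face corners.

```bash
python3 - <<'E'
from h import *
from scipy.optimize import least_squares
T=np.load('pics/top0.npz');S=np.load('pics/scene0.npz')
A=lambda u,v:(290+u/4.2,150+v/3.5); B=lambda u,v:(230+u/6,140+v/6)
pts={'FR bot':A(690,385),'FR top':A(568,72),'gapF bot':A(485,441),'gapS bot':A(455,453),'S bot':A(250,505),'S top':A(132,185)}
for k,p in pts.items(): print(k,atz(T,p,.08).round(4))
M=[((-.106,.04,.08),T,pts['FR bot']),((-.106,-.17,.08),T,pts['FR top']),((.004,.04,.08),T,pts['gapF bot']),((.0217,.04,.08),T,pts['gapS bot']),
 ((.004,.04,.08),S,B(410,207)),((.0217,.04,.08),S,B(455,222))]
def w(x,p): c,s=np.cos(x[2]),np.sin(x[2]);return np.array([x[0]+c*p[0]-s*p[1],x[1]+s*p[0]+c*p[1],p[2]])
f=lambda x:np.concatenate([(proj(d,w(x,p))-q) for p,d,q in M])
r=least_squares(f,[.45,-.07,1.8]);x=r.x;print(x,r.fun.reshape(-1,2).round(2))
np.save('mould.npy',x)
piv=np.array([-.015,0,.092])
for a in np.arange(.8,1.81,.2):
  e=piv+np.array([-np.cos(a)*.082+np.sin(a)*.006,0,np.sin(a)*.082+np.cos(a)*.006]);t=proj(T,w(x,e));s=proj(S,w(x,e))
  print(a,(t-[290,150])*[4.2,3.5],(s-[230,140])*6)
for a in(1.0,1.2,1.4):
 for g in (.2,.5,.8):
  pin=piv+.024*np.array([-np.cos(a),0,np.sin(a)]); 
  b=pin+.072*np.array([np.cos(g),0,np.sin(g)]);print('bar',a,g,((proj(T,w(x,b))-[290,150])*[4.2,3.5]).round(),((proj(S,w(x,b))-[230,140])*6).round())
for n,p in {'keeperfoot?':(.045,0,.08),'pivot':piv}.items(): print(n,((proj(T,w(x,p))-[290,150])*[4.2,3.5]).round(),((proj(S,w(x,p))-[230,140])*6).round(),w(x,p))
E
```

```text
FR bot [ 0.512  -0.2334  0.08  ]
FR top [ 0.7091 -0.1714  0.08  ]
gapF bot [ 0.4761 -0.1257  0.08  ]
gapS bot [ 0.4686 -0.1102  0.08  ]
S bot [ 0.4357 -0.0054  0.08  ]
S top [0.6318 0.0574 0.08  ]
[ 0.5152807  -0.11828972  1.86955719] [[-0.89  1.72]
 [-0.8   0.03]
 [ 0.25  0.13]
 [-0.4  -0.96]
 [-0.61 -0.72]
 [-1.29 -0.33]]
0.8 [636.88390404 336.8065089 ] [169.40928015  50.12805037]
1.0 [615.75533186 342.18613062] [199.66257923  44.25019332]
1.2 [589.28917796 348.85261721] [234.74818312  45.94604744]
1.4 [558.66511272 356.50339224] [273.19287843  55.3065745 ]
1.5999999999999999 [525.37346786 364.7621185 ] [313.29552027  72.03395117]
1.7999999999999998 [491.1071589  373.20681845] [353.22221957  95.43792896]
bar 1.0 0.2 [407. 393.] [438. 220.]
bar 1.0 0.5 [429. 388.] [419. 171.]
bar 1.0 0.8 [462. 380.] [385. 122.]
bar 1.2 0.2 [400. 395.] [448. 220.]
bar 1.2 0.5 [422. 390.] [429. 171.]
bar 1.2 0.8 [455. 382.] [396. 122.]
bar 1.4 0.2 [391. 397.] [459. 222.]
bar 1.4 0.5 [413. 392.] [440. 173.]
bar 1.4 0.8 [446. 384.] [407. 124.]
keeperfoot? [387. 398.] [446. 312.] [ 0.50203557 -0.07528313  0.08      ]
pivot [503. 369.] [304. 229.] [ 0.51969574 -0.13262525  0.092     ]
```

```bash
cat >> h.py <<'E'
MX=np.load('mould.npy')
def W(p):
    c,s=np.cos(MX[2]),np.sin(MX[2]);return np.array([MX[0]+c*p[0]-s*p[1],MX[1]+s*p[0]+c*p[1],p[2]])
def Mo(v,vec=False):
    c,s=np.cos(MX[2]),np.sin(MX[2]);v=np.array(v,float)
    if not vec: v=v-[MX[0],MX[1],0]
    return np.array([c*v[0]+s*v[1],-s*v[0]+c*v[1],v[2]])
SG=1
def Q(t=0.):  # tilt t: top of tool leans to mould +x; jaws along mould y
    x=np.array([-np.sin(t),0,-np.cos(t)]);z=np.array([0,SG,0.]);y=np.cross(z,x)
    return (R.from_euler('z',MX[2])*R.from_matrix(np.c_[x,y,z])).as_quat()
def st(tag=''):
    s=monitor.sense();print(tag,'t%.1f'%s['clock'],'p',(Mo(s['position'])*1e3).round(1),'F',Mo(s['contact_force'],True).round(1));return s
def ml(p,v=.05,t=None,g=None):
    r=env.movel(W(p),velocity=v,frame=None if t is None else Q(t),guard=g);return r
E
python3 - <<'E'
import h;from h import *
for sg in(1,-1):
    h.SG=sg
    for p,t in [((-.06,0,.3),0),((-.06,0,.152),0),((.072,0,.3),0),((.072,0,.09),0),((.02,0,.15),.5),((-.03,0,.15),.3),((-.055,0,.099),0)]:
        q=kinematics.ik(W(p),Q(t));print(sg,p,t,None if q is None else q.round(2))
E
```

```text
1 (-0.06, 0, 0.3) 0 [-0.53  0.36  1.26 -0.    1.53  2.32]
1 (-0.06, 0, 0.152) 0 [-0.53  0.46  1.5  -0.    1.18  2.32]
1 (0.072, 0, 0.3) 0 [-0.34  0.21  1.46 -0.    1.48  2.51]
1 (0.072, 0, 0.09) 0 [-0.34  0.42  1.76 -0.    0.97  2.51]
1 (0.02, 0, 0.15) 0.5 None
1 (-0.03, 0, 0.15) 0.3 [-0.38  0.37  1.68 -0.29  0.92  2.62]
1 (-0.055, 0, 0.099) 0 [-0.52  0.52  1.56 -0.    1.06  2.32]
-1 (-0.06, 0, 0.3) 0 [-0.53  0.36  1.26 -0.    1.53 -0.83]
-1 (-0.06, 0, 0.152) 0 [-0.53  0.46  1.5  -0.    1.18 -0.83]
-1 (0.072, 0, 0.3) 0 [-0.34  0.21  1.46 -0.    1.48 -0.63]
-1 (0.072, 0, 0.09) 0 [-0.34  0.42  1.76 -0.    0.97 -0.63]
-1 (0.02, 0, 0.15) 0.5 [-0.21  0.33  1.8  -0.59  0.85 -0.15]
-1 (-0.03, 0, 0.15) 0.3 [-0.38  0.37  1.68 -0.29  0.92 -0.52]
-1 (-0.055, 0, 0.099) 0 [-0.52  0.52  1.56 -0.    1.06 -0.82]
```

```bash
sed -i 's/^SG=1/SG=-1/' h.py; python3 - <<'E'
from h import *
env.close_gripper(20)
s=monitor.sense();p=s['position'];env.movel([p[0],p[1],.33],velocity=.2)
env.reach(W((-.065,0,.3)),Q(0));st('above')
print(ml((-.065,0,.152),.1,g=5));st('down')
hit=ml((.004,0,.152),.025,g=5);st('pushed %s'%hit);env.hold(.3);st()
ml((-.04,0,.152),.06);ml((-.06,0,.30),.15)
env.reach(W((-.02,0,.30)),Q(0));save('wrist','w1');save('scene','s1');st('end')
E
```

```text
above t4.2 p [-64.4  -0.4 300.1] F [-0.3 -0.7 -0.2]
False
down t5.8 p [-65.2  -0.2 152.5] F [-0.5  0.1  0.3]
pushed True t8.0 p [ -5.3  -0.  151.9] F [-2.9  0.  -0.1]
 t8.2 p [ -5.2  -0.  151.8] F [-3.6 -0.8  1.9]
end t10.5 p [-20.2   0.  299.6] F [ 0.2 -0.4  0.2]
```

View pics/w1.png

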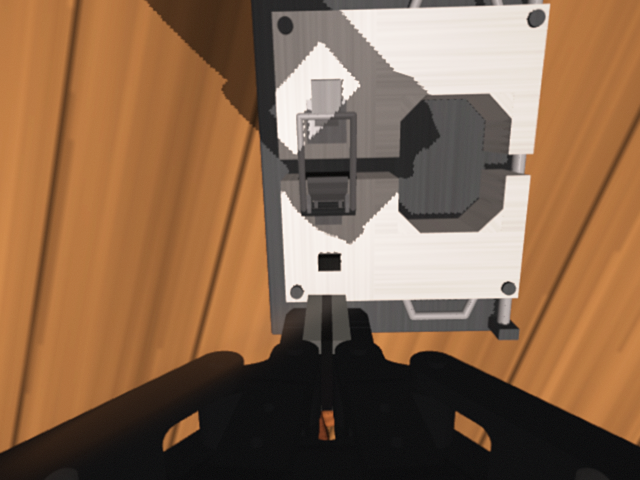

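The wrist view shows the loop bar at (327,117), the pins near y=213, the keeper at (327,95) and the fixed half's near corners at (288,302) and (519,300). I'll check the lever angle, the loop slope and the mould frame against it.

```bash
python3 - <<'E'
from h import *
w=np.load('pics/w1.npz');s=np.load('pics/s1.npz')
for n,p in {'c1':(-.106,.04,.08),'c2':(-.106,-.17,.08),'c3':(.004,.04,.08),'pivot':(-.015,0,.092),'keeper':(.0465,0,.08),'nose tip':(.0535,0,.0985)}.items(): print(n,proj(w,W(p)).round(1))
for a in(1.5,1.65,1.8):
  e=lambda r,o:W((-.015-np.cos(a)*r+np.sin(a)*o,0,.092+np.sin(a)*r+np.cos(a)*o))
  print(a,'tip70',proj(w,e(.07,.007)).round(1),'tip82',proj(w,e(.082,.007)).round(1),'pin',proj(w,e(.024,0)).round(1),'scene tip82',((proj(s,e(.082,.007))-[230,140])*6).round())
  for g in(.2,.35,.5): print('  bar',g,proj(w,e(.024,0)*0+W((-.015-np.cos(a)*.024+.072*np.cos(g),0,.092+np.sin(a)*.024+.072*np.sin(g)))).round(1))
a=cv2.resize(w['frame'][60:240,255:400,::-1],None,fx=3,fy=3,interpolation=2)
b=cv2.resize(s['frame'][140:230,240:300,::-1],(360,540),interpolation=2)
cv2.imwrite('pics/c2.png',np.hstack([a,b]))
E
```

```text
c1 [281.9 303.1]
c2 [512.9 303.7]
c3 [278.4 182.1]
pivot [325.7 206.9]
keeper [325.8 129.9]
nose tip [325.7 120.5]
1.5 tip70 [325.4 222.3] tip82 [325.4 227.5] pin [325.6 214.4] scene tip82 [296.  64.]
  bar 0.2 [325.6 119.1]
  bar 0.35 [325.6 123.2]
  bar 0.5 [325.5 130.1]
1.65 tip70 [325.4 206.5] tip82 [325.4 208.3] pin [325.6 209.9] scene tip82 [326.  78.]
  bar 0.2 [325.6 113.7]
  bar 0.35 [325.6 117.7]
  bar 0.5 [325.5 124.4]
1.8 tip70 [325.5 190.6] tip82 [325.4 188.9] pin [325.6 205.2] scene tip82 [356.  97.]
  bar 0.2 [325.6 108.3]
  bar 0.35 [325.6 112.2]
  bar 0.5 [325.5 118.7]
```

View pics/c2.png

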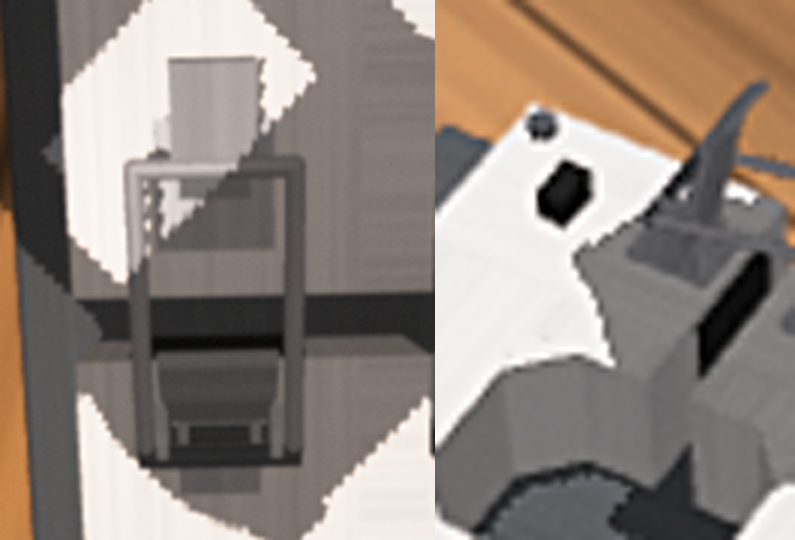

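The lever is at its open stop: it held a steady 3.6 N push against about 1 N of hinge friction. The loop slopes up about 0.4 rad. Next I'll press the tab.

```bash
cat > press.py <<'E'
from h import *
env.reach(W((.067,0,.3)),Q(0));ml((.067,0,.18),.12,g=5);st('pre')
print(ml((.072,0,.125),.025,g=10));st()
z=monitor.sense()['position'][2];pk=0;snap=False;log=[]
while z>.083:
    z-=.0015;hit=ml((.072,0,z),.02,g=15);s=monitor.sense();F=Mo(s['contact_force'],True);f=F[2]
    log.append((round(s['position'][2]*1e3,1),round(f,1),round(F[0],1)))
    pk=max(pk,f)
    if not snap and pk>3 and f<.6*pk: snap=True;print('snap',log[-1],'pk',pk)
    if f>24 or (snap and f>14): break
print(log);env.hold(.2);st('home')
E
python3 press.py
```

```text
pre t12.1 p [ 66.7  -0.3 180.6] F [0.1 0.1 0.5]
False
 t14.5 p [ 72.  -0. 125.] F [ 0.4 -0.5  0.1]
snap (np.float64(99.1), np.float64(1.0), np.float64(-0.9)) pk 7.368084026269126
[(np.float64(123.4), np.float64(0.1), np.float64(-0.0)), (np.float64(121.9), np.float64(1.1), np.float64(0.0)), (np.float64(120.4), np.float64(-0.5), np.float64(0.8)), (np.float64(119.0), np.float64(0.6), np.float64(-0.9)), (np.float64(117.4), np.float64(0.5), np.float64(-0.7)), (np.float64(116.0), np.float64(0.7), np.float64(0.2)), (np.float64(114.4), np.float64(-0.3), np.float64(-0.6)), (np.float64(112.9), np.float64(-0.5), np.float64(0.6)), (np.float64(111.4), np.float64(-0.2), np.float64(0.3)), (np.float64(109.9), np.float64(-0.5), np.float64(0.6)), (np.float64(108.7), np.float64(3.1), np.float64(0.0)), (np.float64(107.4), np.float64(5.9), np.float64(1.1)), (np.float64(106.2), np.float64(7.4), np.float64(0.9)), (np.float64(104.7), np.float64(6.3), np.float64(0.1)), (np.float64(102.9), np.float64(4.5), np.float64(-2.4)), (np.float64(101.4), np.float64(4.4), np.float64(-3.7)), (np.float64(99.1), np.float64(1.0), np.float64(-0.9)), (np.float64(97.7), np.float64(-0.5), np.float64(0.6)), (np.float64(96.4), np.float64(0.5), np.float64(0.1)), (np.float64(95.4), np.float64(3.5), np.float64(0.5)), (np.float64(94.8), np.float64(15.6), np.float64(2.6))]
home t19.9 p [71.7 -0.3 94.9] F [ 2.1  5.  15.5]
```

Hooking followed the expected pattern: a peak of 7.4 N, a drop to about 0, then a steep rise at tab height 94.9 mm. I'll back off, look, and check that the closing arc is reachable.

```bash
cat >> h.py <<'E'
def arc(a,r=.052,h=.008,off=0.,tm=.6):
    t=tm*a/1.8;n=np.array([np.sin(a),0,np.cos(a)]);C=np.array([-.015,0,.092])+r*np.array([-np.cos(a),0,np.sin(a)])+.007*n
    return C+h*np.array([np.cos(t),0,-np.sin(t)])+off*n,t
E
python3 - <<'E'
from h import *
ml((.074,0,.16),.08);ml((.074,0,.30),.15)
env.reach(W((-.02,0,.30)),Q(0));w=save('wrist','w2');s=save('scene','s2');st()
for a in np.arange(1.8,-.01,-.3):
    p,t=arc(a);q=kinematics.ik(W(p),Q(t));print(round(a,1),p.round(3),None if q is None else q.round(2))
p,t=arc(1.8,off=.04);print(kinematics.ik(W(p),Q(t)))
a=cv2.resize(w['frame'][60:240,255:400,::-1],None,fx=3,fy=3,interpolation=2)
b=cv2.resize(s['frame'][140:230,265:325,::-1],(360,540),interpolation=2)
cv2.imwrite('pics/c3.png',np.hstack([a,b]))
E
```

```text
t22.5 p [-19.3  -0.  299.7] F [-0.   0.2 -0.2]
1.8 [0.01  0.    0.137] [-0.19  0.36  1.83 -0.77  0.8   0.02]
1.5 [-0.005  0.     0.141] [-0.26  0.36  1.79 -0.6   0.81 -0.18]
1.2 [-0.02  0.    0.14] [-0.32  0.37  1.74 -0.44  0.84 -0.36]
0.9 [-0.034  0.     0.135] [-0.39  0.39  1.69 -0.3   0.89 -0.52]
0.6 [-0.046  0.     0.126] [-0.44  0.43  1.64 -0.18  0.94 -0.64]
0.3 [-0.055  0.     0.113] [-0.49  0.48  1.59 -0.08  1.   -0.74]
-0.0 [-0.059  0.     0.099] [-0.53  0.52  1.55 -0.    1.06 -0.82]
[-0.10976689  0.36544445  1.86033458 -0.7856623   0.82216082  0.11481103]
```

View pics/c3.png

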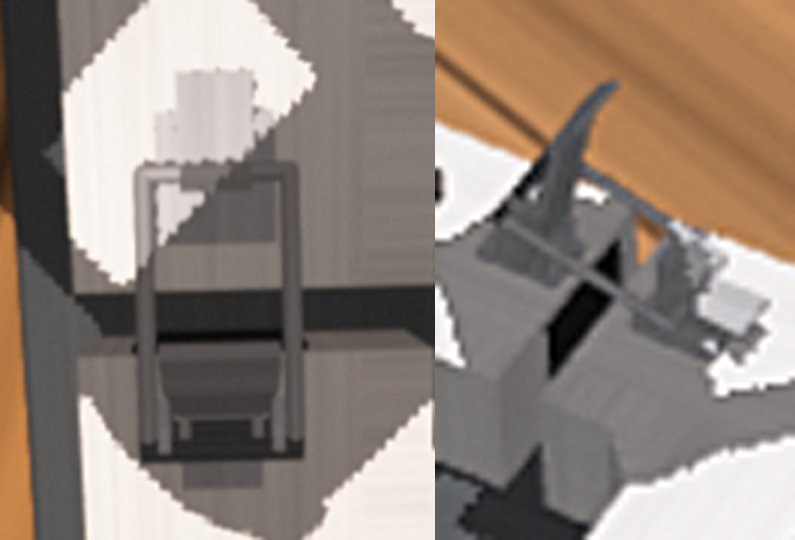

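The bar is under the nose. In the scene crop at about (690,240) the hook passes over the bar, and the tab lies level at (735,305). The lever is still open. Next I'll close it along the arc.

```bash
cat > close.py <<'E'
from h import *
env.reach(W((.06,0,.26)),Q(0))
p,t=arc(1.8,off=.035);env.reach(W(p),Q(t));st('pre')
p,t=arc(1.8,off=-.002);print(ml(p,.04,t,g=5));st('touch')
for a in np.arange(1.72,-.01,-.09):
    p,t=arc(max(a,0));hit=ml(p,.03,t,g=16);s=monitor.sense();F=Mo(s['contact_force'],True)
    print(round(a,2),'hit' if hit else '',F.round(1),(Mo(s['position'])*1e3-p*1e3).round(1)[[0,2]])
    if np.linalg.norm(F)>25: print('STOP');break
st('end')
E
python3 close.py
```

```text
pre t23.8 p [ 43.4  -0.7 129.7] F [-0.6 -0.3  0.8]
True
touch t24.6 p [1.17e+01 1.00e-01 1.36e+02] F [0.1 0.1 0.1]
1.72  [ 1.7 -0.  -1.8] [ 0.2 -0.4]
1.63  [ 2.7 -0.3 -3.2] [ 0.3 -0.4]
1.54  [ 3.8 -0.4 -2.6] [ 0.3 -0.3]
1.45  [ 4.7 -1.  -2. ] [ 0.3 -0.2]
1.36  [ 5.1 -1.7 -1.2] [ 0.4 -0.2]
1.27  [ 5.8 -2.  -1.6] [ 0.4 -0.2]
1.18  [ 5.6 -1.2 -0.5] [ 0.5 -0.1]
1.09  [ 5.8 -1.8 -0.5] [ 0.5 -0.1]
1.0  [ 5.9 -1.3 -0.2] [ 0.4 -0. ]
0.91  [ 5.6 -0.9  0.6] [0.4 0. ]
0.82  [ 4.1 -0.3  2.1] [0.3 0.1]
0.73  [ 3.8 -0.5  1.8] [0.1 0.2]
0.64  [ 3.8 -0.8  1.8] [-0.1  0.3]
0.55  [ 2.9 -0.4  1.6] [-0.2  0.1]
0.46  [-0.3 -0.9  1.3] [-0.3  0.1]
0.37  [-0.6  0.1  0.4] [-0.2 -0. ]
0.28  [-1.1 -0.4 -0.2] [-0.2 -0.2]
0.19  [-0.1 -0.2  0.5] [-0.1 -0.3]
0.1  [-0.1  0.3 -0.2] [-0.1 -0.3]
0.01  [-0.7 -0.3  0.1] [-0.2 -0.3]
end t30.6 p [-59.1   0.1  99.2] F [-0.7 -0.3  0.1]
```

```bash
python3 - <<'E'
from h import *
print(ml((-.063,0,.093),.015,g=14));env.hold(.2);st('pressed')
ml((-.063,0,.13),.08);ml((-.05,0,.33),.2)
env.reach(W((-.05,0,.30)),Q(0));w=save('wrist','w3');s=save('scene','s3');t=save('top','t3');st()
a=cv2.resize(w['frame'][40:240,245:405,::-1],(400,500),interpolation=2)
b=cv2.resize(s['frame'][140:240,240:320,::-1],(400,500),interpolation=2)
cv2.imwrite('pics/c4.png',np.hstack([a,b]))
E
```

```text
True
pressed t31.1 p [-59.1   0.   99. ] F [1.5 1.3 5.4]
 t33.2 p [-5.02e+01 -2.00e-01  3.01e+02] F [ 0.2 -0.5  0.1]
```

View pics/c4.png

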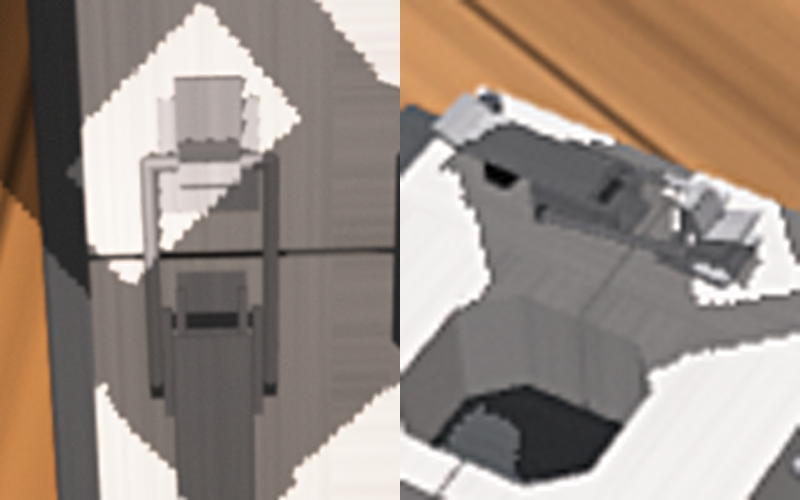

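The lever lies flat over its black stop. The halves have only a thin line left between them at (250,255), and the bar is under the nose. I'll retreat, check that nothing creeps, and hand in.

```bash
python3 - <<'E'
from h import *
ml((-.05,0,.36),.15);a=save('scene','s4')['frame'].astype(int);env.hold(1.5);b=save('scene','s5')['frame'].astype(int)
s3=np.load('pics/s3.npz')['frame'].astype(int);s0=np.load('pics/scene0.npz')['frame'].astype(int)
c=(slice(150,240),slice(240,320));print('creep',abs(a-b)[c].mean(),abs(s3-b)[c].mean())
for n,r in {'paddle':(slice(125,205),slice(160,222)),'jacks':(slice(210,285),slice(358,407)),'tumbler':(slice(205,262),slice(408,446))}.items(): print(n,abs(s0-b)[r].mean())
st();job.hand_in()
E
```

```text
creep 0.732037037037037 5.352361111111111
paddle 7.269422043010753
jacks 12.05297052154195
tumbler 11.07433056325023
 t35.3 p [-50.  -0. 360.] F [ 0.2 -0.8  0. ]
the job is handed in; nothing more can be done
```

```bash
python3 - <<'E'
import numpy as np,cv2
a=cv2.imread('pics/scene0.png',0);b=cv2.imread('pics/s5.png',0)
for n,(y,x) in {'paddle':((125,205),(160,222)),'jacks':((210,285),(358,407)),'tumbler':((205,262),(408,446))}.items():
    t=a[y[0]:y[1],x[0]:x[1]];s=b[y[0]-8:y[1]+8,x[0]-8:x[1]+8];m=cv2.matchTemplate(s,t,cv2.TM_CCOEFF_NORMED);_,v,_,l=cv2.minMaxLoc(m);print(n,v,l[0]-8,l[1]-8)
E
```

```text
paddle 0.999487042427063 0 0
jacks 0.8663948178291321 0 0
tumbler 0.7631991505622864 0 0
```

The mould is clamped shut, and I handed the job in at 35.3 s of the 69 s allowed, with the hand about 28 cm above the mould's top.

- **Opening:** I pushed the lever to its open stop, where it held a steady 3.6 N.
- **Hooking:** Pressing the tab peaked at 7.4 N as the bar went over the nose. The force then dropped to about 0 and rose steeply to 15.6 N on the shelf. A picture showed the bar under the nose.
- **Closing:** Swinging the lever back took about 6 N. It then met its flat stop at 99 mm, the expected height, when I pressed it.

**Last checks:**
- **Clamp:** The last viewed picture showed the lever flat, the bar hooked and only a hairline gap between the halves. The latch area did not change over the 1.5 s before hand-in. I judged the gap by eye, not by measurement.
- **Closing force:** It stayed below the roughly 13 N in the description and fell to zero below about 0.5 rad, earlier than the 0.25 rad given. I did not find out why.
- **Bystanders:** Image matching put the paddle, jacks and tumbler at zero pixel shift. The jacks (0.87) and tumbler (0.76) matched less well. I put that down to the arm's moving shadow but did not check; the arm was not moved near either of them at low height.

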